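# Moving the toy kitchen next door, mirrored

## Robot

A 7-joint arm with a two-finger parallel gripper is mounted at the origin on the work surface. World frame = base frame: x ahead of the robot, y to its left, z up, the work surface at z = 0. Lengths are in m, angles in rad, forces in N, time in s.
With the tool pointing down it reaches from about 0.425 to 0.925 m from the base axis. Payload 6.8 kg.
Tool frame: the origin (TCP) lies between the finger pads; the fingertips stand 22 mm ahead of it and the grasp point (between the pads) lies 3 mm ahead of it (bot.tip_reach is the distance from the TCP to the fingertips, in m); z points along the fingers, x is the direction in which the jaws open and shut, and the axes are right-handed (so a half turn about z gives the same grasp; the last joint's range is limited). The gripper opens to 85 mm and grips with 20 to 120 N. Pads are 22 mm wide; open, the fingers measure 114 mm over their backs; the gripper's body (76 mm by 85 mm) begins 54 mm behind the grasp point. The pads swing forward as they close: fully open they stand 13 mm farther back than shut.
Start: joints at [1.031, 0.477, 0.022, 1.555, -0.011, 1.109, -0.083], TCP at [0.283, -0.613, 0.23] pointing down, gripper open.
Joint ranges: [-2.96, 2.96], [-0.34, 2.1], [-1.41, 1.46], [0.24, 2.44], [-1.37, 4.51], [0.17, 1.92], [-2.96, 2.96]. Speed limits (rad/s): [2.39, 2.39, 3.14, 3.14, 3.14, 3.14, 3.14].

## Interface

Orientations are given as a unit quaternion [w, x, y, z].
In Python, from station import bot gives the robot as it stands.
- The arm moves only by the tool step_arm, never from a script. Its argument "targets" is a list of rows, each a list of 5 numbers: the shift along the tool's x, y, z in mm, then the turn about the tool's z in degrees, then the closure, from 0 (fully open) to 1 (shut). In form: [[dx, dy, dz, spin, jaw], ...]. A call has 1 to 20 rows; each row is the pose to reach, as a shift and turn from the pose commanded when the call began, along the tool's axes at that moment; what a row does not reach only later rows make up. A row lasts 1/12 s, in which the tool goes at most 41.7 mm and 7.16 degrees, less where a joint would pass 70% of its speed; a pose out of reach is approached as far as the arm can. A call with a gripper value outside its range is refused whole. The fingers move at their own pace and stop on an object; "newtons" is the grip in N (left out, the last holds). Time passes only in rows, so rows that repeat a pose let the fingers close. It gives the time, the measured TCP pose, the force and the opening at its end, in the units of the state.
- bot.get_obs(): the state, without advancing time (a new reading comes with each control period).
- bot.read_camera(name): name is "scene" or "top" or "wrist"; returns a dict with "frame" (420x560x3 uint8, red, green, blue), "z_map" (420x560 float32, m along the optical axis (not along the pixel's ray), 0 where there is no reading), "fov_y" (degrees; the focal length in pixels is half the picture's height over the tangent of half this angle, whatever the lens; pixels are square), "cx", "cy" (the principal point, pixels), "R" (3x3) and "t" (3): a world point X has camera coordinates R X + t. Camera axes: x right, y down, z forward; pixel columns grow to the right and rows downward; lengths in m; the calibration is good to about 2 mm. A picture is of the moment at which its call begins.
- bot.hand_in(): hands the job in, once; it reports no verdict.
The state is a dict: "t": time; "q": joint angles; "joint_vel": joint speeds; "joint_torque": joint torques, N m; "eef_pos": TCP position; "tool_rot": TCP orientation; "contact_force": force on the tool from outside, world axes, zero at the start; "torque": the same for the moment, N m; "gripper_width": opening from 0.0 (shut) to 1.0 (fully open).
Only numpy, scipy, OpenCV 4.12 (cv2) and the standard library are available. Lean on these libraries where they do the work, as an engineer would, in place of code of your own. Each camera call takes 0.05 s, during which the arm holds its last target.

## Task

The dolls are moving into the other half of their semi, where the kitchen is the mirror image. Move the four things in a row on the cork mats of the old worktop to the empty worktop with the white tiles, in reverse order: what stood at the left end goes to the right end, and so on along the row. Stand each one upright in the middle of its own tile, let go, and leave the bath tub and the doll where they are.

Things in the scene. Friction and masses are not known exactly. Their poses are not given: they have to be found in the camera images.
- kettle: silver stainless steel toy kettle: round body 38 mm across, straight-sided from 6 to 32 mm above its base, 51 mm high with the lid knob; spout to its +y side reaching 34 mm from the axis, black handle loop to its -y side reaching 31 mm. Clear to grip across the body along its x axis; its y axis lies within 0.15 rad of the row. About 90 g. Loose, upright. Origin: centre of its underside, z up.
- jar: small round glass jar with an aluminium twist cap (shut), 36 mm across, 55 mm high. About 70 g. Loose, upright. Origin: centre of its underside, z up.
- block: orange wooden block with a square base 38 x 38 mm, 48 mm high. About 50 g. Loose, upright. Origin: centre of its underside, z up. Its x and y axes are square to its sides.
- mill: turned dark wood toy pepper mill, round base 30 mm across and straight for the lowest 36 mm, then a narrow waist and a round head, 64 mm high. About 40 g. Loose, upright. Origin: centre of its underside, z up.
- mat_kettle: thin square cork mat, 56 x 56 x 3 mm, fixed on the old worktop in the bay where the kettle stands at the start; it stays there when the kettle has gone. Origin: centre of its underside.
- mat_jar: thin square cork mat, 56 x 56 x 3 mm, fixed on the old worktop in the bay where the jar stands at the start; it stays there when the jar has gone. Origin: centre of its underside.
- mat_block: thin square cork mat, 56 x 56 x 3 mm, fixed on the old worktop in the bay where the block stands at the start; it stays there when the block has gone. Origin: centre of its underside.
- mat_mill: thin square cork mat, 56 x 56 x 3 mm, fixed on the old worktop in the bay where the pepper mill stands at the start; it stays there when the pepper mill has gone. Origin: centre of its underside.
- old_worktop: Fixed pale wood board, 90 (x) by 312 mm (y), top 20 mm above the table. Origin: centre of underside; +y runs along the row to the robot's left (yaw within 0.2 rad). Dividers 8 mm high part four bays centred at y = -112.5, -37.5, 37.5, 112.5 mm, x = 0; end lips 16 mm high; front and back open. Holds the row at the start, one thing per bay in any order, each on a cork mat (bases at 23 mm).
- new_worktop: Fixed pale wood board, 90 (x) by 312 mm (y), top 20 mm above the table. Origin: centre of underside; +y runs along the row to the robot's left (yaw within 0.2 rad). Dividers 8 mm high part four bays centred at y = -112.5, -37.5, 37.5, 112.5 mm, x = 0; end lips 16 mm high; front and back open. Empty at the start; a white tile, 56 x 56 mm, top at 23 mm, in each bay. Left or right of the old one.
- bath_tub: bystander: purple plastic toy bath tub, about 75 x 135 x 53 mm (tap to 76 mm), loose, beyond the worktops; origin at the centre of its underside.
- doll: bystander: plain wooden peg doll with a green skirt, 44 mm across, 90 mm high, loose, beyond the worktops; origin at the centre of its underside.
Things that resemble listed ones, but are neither listed nor needed, are in the scene too. What is shaped like the mill but pink is not meant.

How it is judged:
By the outcome, as a careful person would: the job done as asked, in the order asked, and still so for the second after the job is handed in, with the robot touching nothing.
It also fails if it takes over 99 s, if anything falls off the work surface, if the arm or the gripper's body presses on something with over 40 N, if the wrist force passes 120 N, or if a joint passes its speed limit or range.

## Working session

There is one attempt and no reset: what is moved stays moved. The work goes in short steps, Python scripts to look and compute and a tool call to move; the robot and the scene stay as the last step left them, time stands still between calls to the robot, and variables do not carry over. Pictures are saved under pics/ and viewed, and the job is handed in when it is done.

Besides the shell and the picture viewer there is one more tool, called after ">>>" as name(argument=value, ...) on one line, values as JSON. step_arm: Moves the arm, as the interface text tells. Its arguments: {"type":"object","properties":{"targets":{"type":"array"},"newtons":{"type":"number"}},"required":["targets"]}

```bash
mkdir -p pics; ls; python3 - <<'E'
from station import bot
import cv2,numpy as np
o=bot.get_obs();print({k:np.round(v,4).tolist() for k,v in o.items()}, bot.tip_reach)
for n in ["scene","top"]:
    c=bot.read_camera(n); cv2.imwrite(f"pics/{n}0.png",c["frame"][:,:,::-1])
    np.savez(f"{n}0.npz",**c)
    print(n,c["fov_y"],c["cx"],c["cy"],np.round(c["R"],3).tolist(),c["t"], (c["z_map"]>0).mean())
E
```

```text
pics
{'t': 0.0, 'q': [1.0309, 0.4778, 0.0224, 1.5565, -0.0115, 1.1093, -0.0831], 'joint_vel': [0.0008, 0.0006, 0.0006, 0.0005, 0.002, -0.0019, -0.0016], 'joint_torque': [-0.0011, -59.6448, 1.6074, -28.1195, 0.0124, 0.0094, 0.0], 'eef_pos': [0.2822, -0.6125, 0.2293], 'tool_rot': [-0.0004, 0.8422, -0.5392, -0.0008], 'contact_force': [0.3005, -0.554, -0.2265], 'torque': [0.0028, -0.0037, 0.0115], 'gripper_width': 0.9958} 0.022
scene 53.28640198739193 275.47972987591106 205.8723087608034 [[-0.758, 0.652, -0.018], [0.521, 0.588, -0.618], [-0.393, -0.478, -0.786]] [ 0.46151607 -0.26741719  1.14661349] 0.9960034013605442
top 48.7925652203198 264.70829895189934 210.97967133744947 [[0.018, -1.0, 0.004], [-0.983, -0.018, -0.18], [0.18, -0.001, -0.984]] [-0.00965457  0.59763239  0.95084556] 0.9959991496598639
```

View pics/scene0.png

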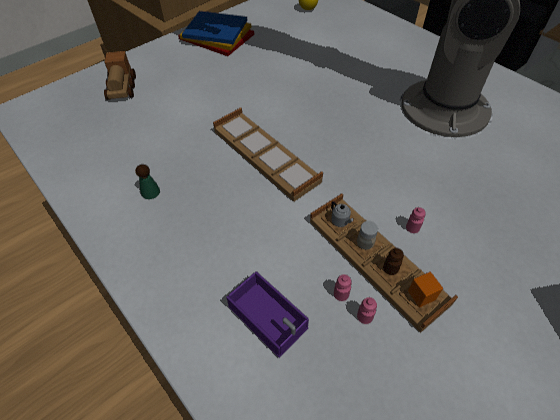

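View pics/top0.png

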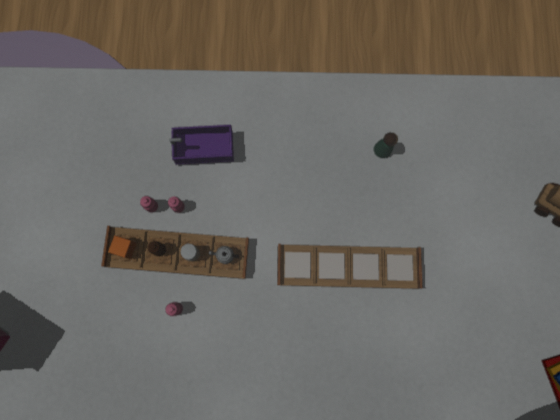

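```bash
cat > h.py <<'E'
import numpy as np,cv2
from scipy.spatial.transform import Rotation as Ro
def load(f): return dict(np.load(f))
def foc(c): return 210/np.tan(np.radians(float(c["fov_y"]))/2)
def ray(c,uv,z):
    uv=np.atleast_2d(uv).astype(float);f=foc(c)
    d=np.c_[(uv[:,0]-c["cx"])/f,(uv[:,1]-c["cy"])/f,np.ones(len(uv))]@c["R"]
    C=-c["R"].T@c["t"]
    return C+d*((z-C[2])/d[:,2])[:,None]
def cloud(c):
    f=foc(c);z=c["z_map"];v,u=np.mgrid[:z.shape[0],:z.shape[1]]
    P=np.stack([(u-c["cx"])/f*z,(v-c["cy"])/f*z,z],-1)
    return (P-c["t"])@c["R"]
def proj(c,X):
    p=np.atleast_2d(X)@c["R"].T+c["t"];f=foc(c)
    return np.c_[p[:,0]/p[:,2]*f+c["cx"],p[:,1]/p[:,2]*f+c["cy"]]
def up(c,X,r,f,s=4):
    im=cv2.resize(c["frame"][:,:,::-1],None,fx=s,fy=s,interpolation=cv2.INTER_CUBIC)
    cv2.imwrite(f,im)
E
python3 - <<'E'
from h import *
for n in ["top","scene"]:
    c=load(n+"0.npz"); print(n,"cam",-c["R"].T@c["t"])
    P=cloud(c);im=c["frame"];hsv=cv2.cvtColor(im,cv2.COLOR_RGB2HSV)
    print("table z med",np.median(P[...,2]))
    def blobs(m,name,z,amin=15):
        nn,l,s,ce=cv2.connectedComponentsWithStats(m.astype(np.uint8))
        for i in range(1,nn):
            if s[i,4]>=amin:
                Q=P[l==i]; print(name,s[i],ce[i].round(1),"ray",ray(c,ce[i],z)[0].round(4),"cloud",np.median(Q,0).round(4),"zmax",Q[:,2].max().round(4))
    H,S,V=[hsv[...,i].astype(int) for i in range(3)]
    blobs((H<14)&(S>200)&(V>150),"orange",.071)
    blobs((H>155)&(S>80)&(V>80),"pink",.03)
    blobs((H>125)&(H<150)&(S>100),"purple",.0,100)
    blobs((H>60)&(H<95)&(S>80),"green",.03)
    # worktop: wood colored raised points
    wood=(P[...,2]>.012)&(P[...,2]<.1)&(P[...,0]>.35)&(P[...,0]<.75)
    blobs(wood,"raised",.02,40)
E
```

```text
top cam [0.41633828 0.00176439 1.04308403]
table z med 0.0008044967445663112
pink [141 197  10  13  86] [145.3 201.8] ray [0.618  0.2678 0.03  ] cloud [0.6116 0.2604 0.0602] zmax 0.0718
pink [168 197  11  14  93] [172.9 202.3] ray [0.618  0.2061 0.03  ] cloud [0.6122 0.2004 0.0601] zmax 0.0674
pink [166 303  11  13  96] [170.8 309. ] ray [0.3852 0.1982 0.03  ] cloud [0.3863 0.1922 0.0608] zmax 1.0431
purple [ 173  128   59   31 1103] [207.9 144.8] ray [0.7634 0.1375 0.    ] cloud [0.7592 0.1347 0.0145] zmax 1.0431
raised [169 139  65  25 871] [200.2 154.3] ray [0.7337 0.1516 0.02  ] cloud [0.7248 0.1525 0.0281] zmax 0.0797
raised [376 141  20  15 131] [385.9 149.1] ray [ 0.7542 -0.2758  0.02  ] cloud [ 0.7469 -0.2692  0.0375] zmax 0.0905
raised [534 182  26  43 729] [549.2 200.9] ray [ 0.639  -0.6415  0.02  ] cloud [ 0.6334 -0.6288  0.0351] zmax 0.073
raised [140 195  17  17 203] [148.  202.9] ray [0.6177 0.2642 0.02  ] cloud [0.6115 0.2565 0.056 ] zmax 0.0718
raised [168 196  16  16 192] [175.3 203.4] ray [0.6177 0.2026 0.02  ] cloud [0.6112 0.1965 0.0564] zmax 0.0674
raised [ 101  
[... 1190 characters left out ...]
 0.0246] zmax 0.0417
raised [149 174  10  18  40] [154.6 183.2] ray [ 0.7436 -0.2723  0.02  ] cloud [ 0.7469 -0.2616  0.0305] zmax 0.057
raised [ 310  193  148  137 6780] [382.5 262.1] ray [0.5113 0.2117 0.02  ] cloud [0.5222 0.2218 0.0253] zmax 0.0914
raised [407 207  19  24 312] [415.9 218.4] ray [0.3754 0.1886 0.02  ] cloud [0.3949 0.1959 0.0413] zmax 0.068
raised [ 246  271   63   71 1703] [276.8 304.7] ray [0.7281 0.1424 0.02  ] cloud [0.728  0.1447 0.0185] zmax 0.0798
raised [334 274  18  25 340] [342.5 286.2] ray [0.609  0.1962 0.02  ] cloud [0.6221 0.2043 0.0435] zmax 0.0679
raised [358 297  19  25 359] [367.  308.9] ray [0.6087 0.2578 0.02  ] cloud [0.6221 0.2635 0.053 ] zmax 0.0674
```

```bash
python3 - <<'E'
from h import *
c=load("top0.npz");im=c["frame"][:,:,::-1]
a=cv2.resize(im[190:325,95:255],None,fx=5,fy=4.4,interpolation=cv2.INTER_CUBIC)[:,:]
a=cv2.convertScaleAbs(a,alpha=1.6)
cv2.imwrite("pics/crop_old.png",cv2.resize(im[190:325,95:255],(800*160//160,675*1))[:600])
c=load("scene0.npz");im=c["frame"][:,:,::-1]
cv2.imwrite("pics/crop_scene.png",cv2.resize(im[190:330,300:470],(728,600),interpolation=cv2.INTER_CUBIC))
E
```

```text
(no output)
```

View pics/crop_old.png

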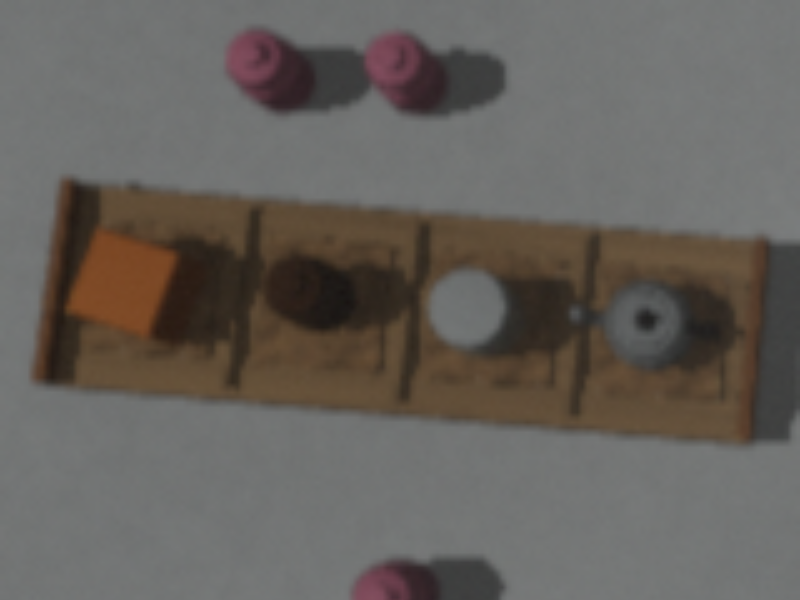

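View pics/crop_scene.png

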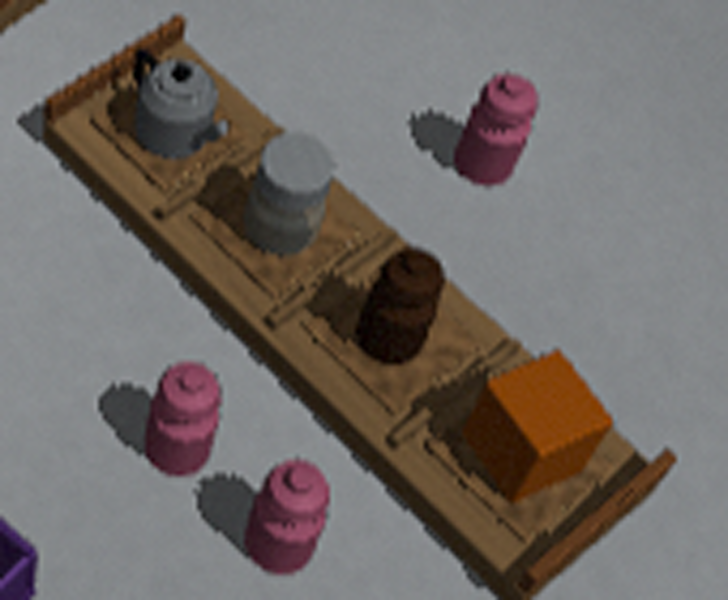

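Left to right as the robot sees it, the old row is block (122,247), mill (157,249), jar (189,253) and kettle (225,255) in the top image. The mill could be confused with the pink ones at (145,202), (173,202) and (171,309). The crop confirms the dark brown one at (157,249) is the mill. I'm moving over the new worktop first to look with the wrist camera.

>>> step_arm(targets=[[-150,-180,-100,-32,0],[-304,-363,-100,-65,0],[-304,-363,-100,-65,0],[-304,-363,-100,-65,0],[-304,-363,-100,-65,0],[-304,-363,-100,-65,0],[-304,-363,-100,-65,0],[-304,-363,-100,-65,0],[-304,-363,-100,-65,0],[-304,-363,-100,-65,0],[-304,-363,-100,-65,0],[-304,-363,-100,-65,0],[-304,-363,-100,-65,0],[-304,-363,-100,-65,0],[-304,-363,-100,-65,0],[-304,-363,-100,-65,0],[-304,-363,-100,-65,0],[-304,-363,-100,-65,0],[-304,-363,-100,-65,0],[-304,-363,-100,-65,0]])

```text
t: 1.77
eef_pos: [0.4848, -0.1855, 0.3302]
tool_rot: [-0.0, 1.0, -0.003, -0.0]
contact_force: [0.4, -0.8, 0.1]
gripper_width: 1.001
```

```bash
cat >> h.py <<'E'
def snap(name,tag):
    from station import bot
    o=bot.get_obs(); c=bot.read_camera(name); np.savez(f"{tag}.npz",**c)
    cv2.imwrite(f"pics/{tag}.png",c["frame"][:,:,::-1])
    R=Ro.from_quat(np.roll(o["tool_rot"],-1)).as_matrix()
    print("t",round(float(o["t"]),2),"pos",np.round(o["eef_pos"],4),"toolx ang",np.degrees(np.arctan2(R[1,0],R[0,0])).round(2),"z",R[:,2].round(4),"q",np.round(o["q"],2),"F",np.round(o["contact_force"],1),"w",round(float(o["gripper_width"]),3))
    print("cam",(-c["R"].T@c["t"]).round(4))
    return c
E
python3 -c "
from h import *
c=snap('wrist','w1')"
```

```text
t 1.77 pos [ 0.4848 -0.1855  0.3302] toolx ang -0.31 z [-1.e-04  0.e+00 -1.e+00] q [ 0.61  0.16 -0.42  1.77  0.07  1.22  0.17] F [ 0.4 -0.8  0.1] w 1.001
cam [ 0.4838 -0.1124  0.4731]
```

View pics/w1.png

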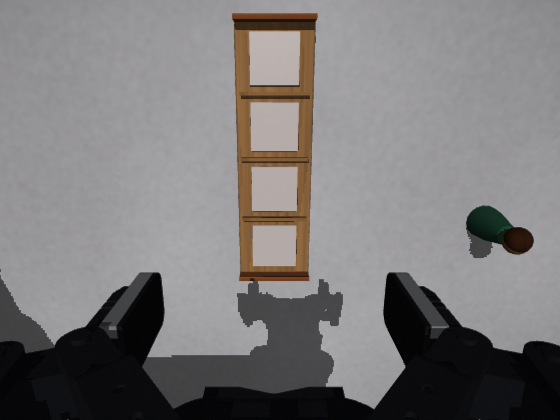

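```bash
cat >> h.py <<'E'
def tiles(c):
    hsv=cv2.cvtColor(c["frame"],cv2.COLOR_RGB2HSV);P=cloud(c)
    m=((P[...,2]>.013)&(P[...,2]<.033)&(hsv[...,1]<45)&(hsv[...,2]>110)&(P[...,1]<.03)&(P[...,0]>.3)&(P[...,0]<.65)).astype(np.uint8)
    out=[]
    for k in cv2.findContours(m,cv2.RETR_EXTERNAL,cv2.CHAIN_APPROX_NONE)[0]:
        if cv2.contourArea(k)<300: continue
        X=ray(c,k[:,0],.023)[:,:2]
        (cx,cy),(w,h),a=cv2.minAreaRect((X*1000).astype(np.float32))
        out.append((cx,cy,w,h,a,np.median(P[...,2][m>0])))
    return np.array(sorted(out,key=lambda t:-t[1]))
E
python3 -c "
from h import *
np.set_printoptions(suppress=True)
for n in ['w1','top0','scene0']:
    c=load(n+'.npz'); T=tiles(c); print(n);print(T.round(3))
    if len(T)==4:
        d=T[0,:2]-T[3,:2]; print('dir',d,np.linalg.norm(d),'yaw',np.degrees(np.arctan2(-d[0],d[1])),'mean',T[:,:2].mean(0))
c=load('w1.npz');print(c['R'].round(3))
"
```

```text
w1
[[ 485.217  -71.454   55.062   55.881   89.682    0.022]
 [ 484.852 -146.741   53.968   55.133   89.67     0.022]
 [ 484.314 -221.329   54.263   54.939   89.663    0.022]
 [ 483.681 -295.887   55.238   55.23    89.661    0.022]]
dir [  1.53616333 224.43264771] 224.43790489506978 yaw -0.39216353728010406 mean [ 484.51581573 -183.85295105]
top0
[[ 485.531  -71.978   55.023   52.904    0.558    0.024]
 [ 484.716 -146.597   52.924   55.68    89.799    0.024]
 [ 483.85  -221.543   54.56    55.239    1.019    0.024]
 [ 483.584 -296.781   54.885   56.065   88.28     0.024]]
dir [  1.94744873 224.80361938] 224.8120544922989 yaw -0.4963345443131801 mean [ 484.42033386 -184.22483063]
scene0
[[ 484.404  -73.108   55.876   55.457   89.243    0.026]
 [ 483.762 -147.165   57.361   55.361   89.311    0.026]
 [ 482.866 -222.172   58.833   55.704   88.933    0.026]]
[[ 1.    -0.006  0.001]
 [-0.006 -0.958  0.286]
 [-0.001 -0.286 -0.958]]
```

>>> step_arm(targets=[[10,-40,0,1,0],[20,-380,0,3.3,0],[20,-380,0,3.3,0],[20,-380,0,3.3,0],[20,-380,0,3.3,0],[20,-380,0,3.3,0],[20,-380,0,3.3,0],[20,-380,0,3.3,0],[20,-380,0,3.3,0],[20,-380,0,3.3,0],[20,-380,0,3.3,0],[20,-380,0,3.3,0],[20,-380,0,3.3,0],[20,-380,0,3.3,0],[20,-380,0,3.3,0]])

```text
t: 3.07
eef_pos: [0.5071, 0.1931, 0.3303]
tool_rot: [0.0, 0.999, -0.032, 0.0]
contact_force: [-0.2, -0.2, 0.1]
gripper_width: 1.0
```

```bash
python3 -c "
from h import *
c=snap('wrist','w2')"
```

```text
t 3.07 pos [0.5071 0.1931 0.3303] toolx ang -3.72 z [ 1.e-04 -7.e-04 -1.e+00] q [ 0.09  0.24 -0.67  1.71  0.16  1.25 -0.69] F [-0.2 -0.2  0.1] w 1.0
cam [0.5105 0.2661 0.4731]
```

View pics/w2.png

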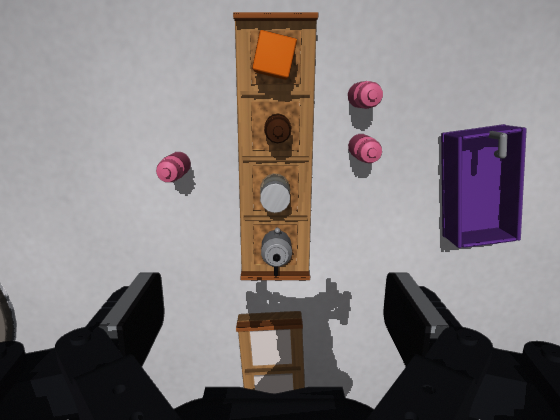

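The wrist view shows block (274,53), mill (278,128), jar (275,194) and kettle (276,248), with the handle pointing down to −y. Next I'm measuring each one.

```bash
python3 - <<'E'
from h import *
np.set_printoptions(suppress=True)
for n in ['w2','top0']:
    c=load(n+'.npz');P=cloud(c);Z=P[...,2]
    hsv=cv2.cvtColor(c["frame"],cv2.COLOR_RGB2HSV)
    reg=(P[...,0]>.44)&(P[...,0]<.57)&(P[...,1]>.03)&(P[...,1]<.36)
    print(n,'board z',np.median(Z[reg&(Z<.03)&(Z>.01)]))
    m=(reg&(Z>.042)).astype(np.uint8)
    nn,l,s,ce=cv2.connectedComponentsWithStats(m)
    for i in range(1,nn):
        if s[i,4]<40: continue
        Q=P[l==i]; zt=np.percentile(Q[:,2],98)
        top=(l==i)&(Z>zt-.006)
        k=max(cv2.findContours(top.astype(np.uint8),cv2.RETR_EXTERNAL,cv2.CHAIN_APPROX_NONE)[0],key=len)
        h=np.median(Z[top])
        X=ray(c,k[:,0],h)[:,:2]*1000
        (cc,r)=cv2.minEnclosingCircle(X.astype(np.float32)); rc=cv2.minAreaRect(X.astype(np.float32))
        print(ce[i].round(),s[i,4],'ztop',zt.round(4),h.round(4),'circ',np.round(cc,1),round(r,1),'rect',np.round(rc[0],1),np.round(rc[1],1),round(rc[2],1))
E
python3 - <<'E'
from h import *
import os
os.chdir('.')
c=load('w2.npz');im=c["frame"][:,:,::-1]
cv2.imwrite("pics/w2k.png",cv2.resize(im[165:285,220:330],(550,600),interpolation=cv2.INTER_CUBIC))
E
```

```text
w2 board z 0.019980035230561823
[274.  54.] 1600 ztop 0.072 0.0701 circ [514.3 306.5] 25.7 rect [514.2 306.3] [37.9 37.9] 73.0
[277. 128.] 616 ztop 0.0869 0.082 circ [513.5 232.3] 11.7 rect [512.7 233. ] [20.8 20.4] 3.3
[275. 194.] 916 ztop 0.0786 0.0771 circ [505.5 160.6] 16.8 rect [505.2 160.3] [32.7 31.7] 86.2
[276. 250.] 885 ztop 0.0723 0.0712 circ [502.5  86.9] 5.8 rect [502.8  86.9] [ 8.8 10.4] 86.2
[273. 371.] 37566 ztop 0.4182 0.4154 circ [506.9 210. ] 36.4 rect [507.  210.4] [ 7.3 72.7] 86.2
top0 board z 0.022201924569371388
[121. 246.] 394 ztop 0.0751 0.0719 circ [515.2 305.9] 25.2 rect [515.1 305.5] [38.4 37.4] 72.8
[156. 247.] 190 ztop 0.0892 0.0855 circ [514.  231.9] 11.3 rect [513.  231.2] [16.5 21.5] 47.3
[189. 251.] 254 ztop 0.0822 0.0793 circ [506.5 159.9] 16.3 rect [506.  159.5] [31.1 31.3] 28.1
[224. 254.] 285 ztop 0.0749 0.0727 circ [505.   83.7] 6.7 rect [505.3  84.9] [12.6  8.4] 1.9
```

View pics/w2k.png

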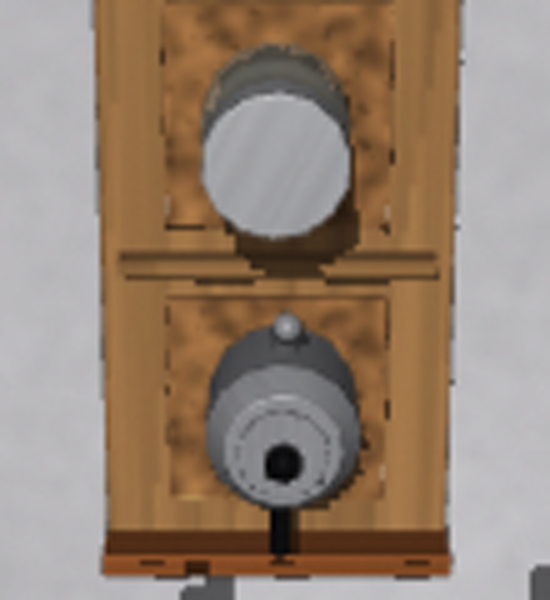

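```bash
python3 - <<'E'
from h import *
np.set_printoptions(suppress=True)
c=load('w2.npz');P=cloud(c)
for uv,nm in [((277.4,230.6),'spout'),((276.4,257.4),'knob'),((276.4,272),'handle')]:
    p=P[int(round(uv[1])),int(round(uv[0]))]
    print(nm,p.round(4),(ray(c,uv,p[2])*1000).round(1))
# handle: black points
hsv=cv2.cvtColor(c["frame"],cv2.COLOR_RGB2HSV);Z=P[...,2]
m=(hsv[...,2]<45)&(Z>.035)&(Z<.085)&(abs(P[...,0]-.503)<.02)&(P[...,1]>.045)&(P[...,1]<.08)
print('handle pts',m.sum(),P[m].mean(0).round(4),P[m].min(0).round(4))
lip=(Z>.031)&(Z<.041)&(abs(P[...,0]-.51)<.06)
for lo,hi in [(.03,.07),(.33,.38)]:
    q=P[lip&(P[...,1]>lo)&(P[...,1]<hi)&(hsv[...,1]>90)]; print('lip',len(q),q.min(0).round(4),q.max(0).round(4),q.mean(0).round(4))
# jar body: fit circle-> cap contour checks ; kettle body ring: points z .05-.06
q=P[(Z>.045)&(Z<.064)&(abs(P[...,0]-.503)<.03)&(abs(P[...,1]-.087)<.022)]
print('kettle body x',np.percentile(q[:,0],[1,99]))
# old mats rectangles via board centre
E
```

```text
spout [0.5053 0.1159 0.0614] [[505.8 116.3  61.4]]
knob [0.5023 0.0884 0.0731] [[502.8  87.9  73.1]]
handle [0.5008 0.0619 0.0579] [[501.3  61.9  57.9]]
handle pts 36 [0.5003 0.0634 0.0581] [0.4981 0.0573 0.0562]
lip 344 [0.455  0.0379 0.0311] [0.5423 0.0488 0.0374] [0.4988 0.0436 0.0347]
lip 590 [0.4738 0.3419 0.0321] [0.5623 0.3535 0.0381] [0.5182 0.3476 0.0351]
kettle body x [0.48462592 0.52027653]
```

>>> step_arm(targets=[[1,40,30,1,0.25],[2.4,80,60,1,0.25],[2.4,106,95,1,0.25],[2.4,106,130,1,0.25],[2.4,106,160,1,0.25],[2.4,106,190,1,0.25],[2.4,106,215,1,0.25],[2.4,106,235,1,0.25],[2.4,106,235,1,0.25]], newtons=25)

```text
t: 3.87
eef_pos: [0.4999, 0.0873, 0.0918]
tool_rot: [0.001, 0.999, -0.04, -0.003]
contact_force: [-0.7, 0.7, 0.3]
gripper_width: 0.751
```

```bash
python3 -c "
from h import *
c=snap('wrist','w3')"
```

```text
t 3.87 pos [0.4999 0.0873 0.0918] toolx ang -4.62 z [-0.0066 -0.0014 -1.    ] q [ 0.15  0.45 -0.55  2.04  0.34  0.75 -0.68] F [-0.7  0.7  0.3] w 0.751
cam [0.5054 0.1604 0.2345]
```

View pics/w3.png

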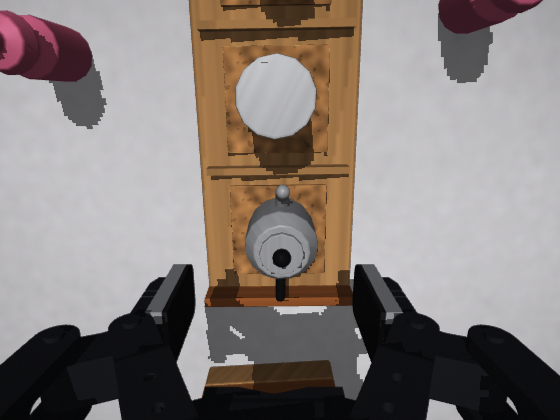

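```bash
python3 - <<'E'
from h import *
c=load('w3.npz');P=cloud(c);Z=P[...,2]
def tc(reg,dz=.005):
    zt=np.percentile(Z[reg],98); m=(reg&(Z>zt-dz)).astype(np.uint8)
    k=max(cv2.findContours(m,cv2.RETR_EXTERNAL,cv2.CHAIN_APPROX_NONE)[0],key=len)
    X=ray(c,k[:,0],np.median(Z[m>0]))[:,:2]*1000
    print(zt.round(4),cv2.minEnclosingCircle(X.astype(np.float32)))
tc((abs(P[...,0]-.503)<.02)&(abs(P[...,1]-.087)<.02)&(Z<.08))
tc((abs(P[...,0]-.505)<.025)&(abs(P[...,1]-.161)<.025)&(Z<.085))
E
```

```text
0.072 ((502.3843688964844, 87.47354888916016), 4.646068572998047)
0.0784 ((505.3177795410156, 159.77737426757812), 16.47723960876465)
```

>>> step_arm(targets=[[0,0,15,0,0.25],[0,0,30,0,0.25],[0,0,42,0,0.25],[0,0,47,0,0.25],[0,0,47,0,0.25],[0,0,47,0,0.25]])

```text
t: 4.42
eef_pos: [0.503, 0.089, 0.049]
tool_rot: [-0.0, 0.999, -0.04, 0.0]
contact_force: [0.2, 0.6, -0.4]
gripper_width: 0.751
```

>>> step_arm(targets=[[0,0,0,0,1],[0,0,0,0,1],[0,0,0,0,1],[0,0,0,0,1],[0,0,0,0,1],[0,0,0,0,1],[0,0,0,0,1],[0,0,0,0,1]])

```text
t: 5.08
eef_pos: [0.5032, 0.0891, 0.0494]
tool_rot: [-0.0, 0.999, -0.04, 0.001]
contact_force: [-0.5, -0.1, 5.8]
gripper_width: 0.42
```

>>> step_arm(targets=[[0,0,-10,0,1],[0,0,-30,0,1],[0,0,-60,0,1],[0,0,-90,0,1],[-1,25,-100,-1,1],[-2,50,-100,-2,1],[-3,75,-100,-3,1],[-4,100,-100,-4.2,1],[-5,125,-100,-4.2,1],[-5,150,-100,-4.2,1],[-5,159.7,-100,-4.2,1],[-5,159.7,-100,-4.2,1],[-5,159.7,-100,-4.2,1],[-5,159.7,-100,-4.2,1],[-5,159.7,-100,-4.2,1]])

```text
t: 6.33
eef_pos: [0.4851, -0.068, 0.1485]
tool_rot: [-0.0, 1.0, -0.002, 0.0]
contact_force: [0.4, 0.3, -1.1]
gripper_width: 0.416
```

```bash
python3 -c "
from h import *
c=snap('wrist','w4')"
```

```text
t 6.33 pos [ 0.4851 -0.068   0.1485] toolx ang -0.2 z [ 4.e-04  7.e-04 -1.e+00] q [ 0.49  0.33 -0.56  2.04  0.24  0.83 -0.21] F [ 0.4  0.3 -1.1] w 0.416
cam [0.484  0.005  0.2914]
```

View pics/w4.png

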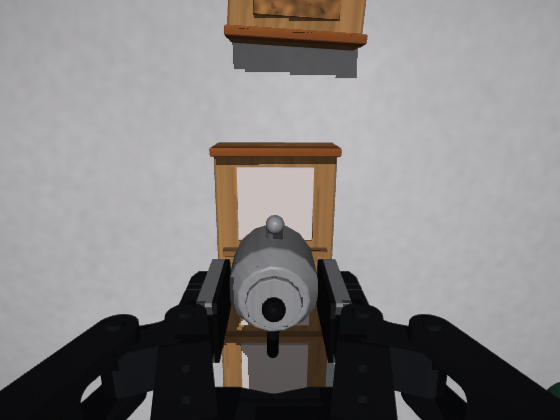

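```bash
cat >> h.py <<'E'
def topc(c,x,y,r,zmax,dz=.005,zmin=.03):
    P=cloud(c);Z=P[...,2]
    reg=(abs(P[...,0]-x)<r)&(abs(P[...,1]-y)<r)&(Z<zmax)&(Z>zmin)
    zt=np.percentile(Z[reg],98); m=(reg&(Z>zt-dz)).astype(np.uint8)
    k=max(cv2.findContours(m,cv2.RETR_EXTERNAL,cv2.CHAIN_APPROX_NONE)[0],key=len)
    X=(ray(c,k[:,0],np.median(Z[m>0]))[:,:2]*1000).astype(np.float32)
    print("ztop",zt.round(4),"circ",np.round(cv2.minEnclosingCircle(X)[0],1),round(cv2.minEnclosingCircle(X)[1],1),"rect",cv2.minAreaRect(X))
E
python3 -c "
from h import *
c=load('w4.npz');topc(c,.485,-.07,.016,.2,zmin=.15)"
```

```text
ztop 0.1716 circ [483.9 -69.1] 5.0 rect ((483.8987121582031, -69.06316375732422), (9.89136791229248, 8.388818740844727), 89.73391723632812)
```

>>> step_arm(targets=[[0.8,2,20,0,1],[0.8,2,45,0,1],[0.8,2,65,0,1],[0.8,2,80,0,1],[0.8,2,90,0,1],[0.8,2,95,0,1],[0.8,2,97,0,1],[0.8,2,98,0,1],[0.8,2,98.5,0,1],[0.8,2,98.5,0,1],[0.8,2,98.5,0,1]])

```text
t: 7.3
eef_pos: [0.4861, -0.072, 0.0505]
tool_rot: [0.0, 1.0, -0.003, 0.001]
contact_force: [0.8, 0.3, 0.2]
gripper_width: 0.419
```

>>> step_arm(targets=[[0.2,-1.9,-0.5,0,1],[0.2,-1.9,0.5,0,1],[0.2,-1.9,1,0,1],[0.2,-1.9,1,0,1],[0.2,-1.9,1,0,1]])

```text
t: 7.72
eef_pos: [0.4862, -0.0698, 0.0494]
tool_rot: [0.0, 1.0, -0.003, 0.0]
contact_force: [-1.1, 1.2, 4.3]
gripper_width: 0.42
```

Contact has been made (4 N up), so I'm releasing and rising.

>>> step_arm(targets=[[0,0,0,0,0.7],[0,0,0,0,0.5],[0,0,0,0,0.3],[0,0,0,0,0.25],[0,0,0,0,0.25],[0,0,-15,0,0.25],[0,0,-40,0,0.25],[0,0,-70,0,0.25],[0,-20,-105,0,0.25],[0,-50,-110,0,0.25],[0,-90,-110,0,0.25],[0,-90,-110,0,0.25],[0,-90,-110,0,0.25]])

```text
t: 8.8
eef_pos: [0.4864, 0.0225, 0.1592]
tool_rot: [-0.0, 1.0, -0.001, 0.0]
contact_force: [0.6, 0.0, -0.4]
gripper_width: 0.751
```

```bash
python3 -c "
from h import *
c=snap('wrist','w5')
topc(c,.485,-.071,.016,.1,zmin=.03)
c=snap('top','t5')
topc(c,.485,-.071,.016,.1,zmin=.03)
"
```

```text
t 8.8 pos [0.4864 0.0225 0.1592] toolx ang -0.07 z [ 8.e-04  6.e-04 -1.e+00] q [ 0.35  0.32 -0.61  2.03  0.24  0.86 -0.4 ] F [ 0.6  0.  -0.4] w 0.751
cam [0.485  0.0955 0.3021]
ztop 0.0723 circ [484.9 -70.8] 5.1 rect ((484.7218017578125, -70.73180389404297), (8.665599822998047, 9.549515724182129), 40.736541748046875)
t 8.85 pos [0.4862 0.0205 0.1587] toolx ang -0.24 z [-3.e-04 -3.e-04 -1.e+00] q [ 0.35  0.32 -0.61  2.03  0.24  0.86 -0.4 ] F [ 0.3 -1.1  1.1] w 0.751
cam [0.4163 0.0018 1.0431]
ztop 0.0681 circ [489.1 -83.5] 7.6 rect ((488.9818420410156, -83.18035125732422), (15.203450202941895, 4.015949249267578), 18.740440368652344)
```

View pics/w5.png

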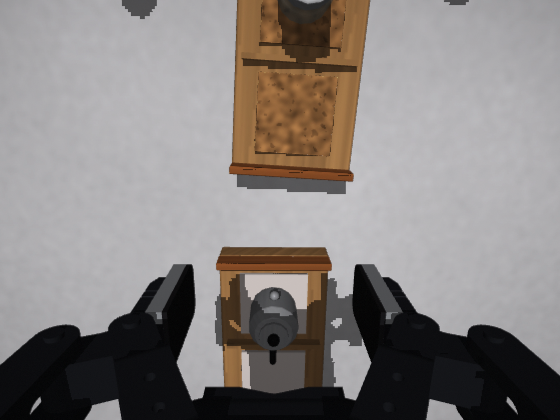

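>>> step_arm(targets=[[5,-35,0,1,0.25],[10,-70,0,2,0.25],[15,-105,0,3.5,0.25],[19,-130,0,3.5,0.25],[19,-139.8,0,3.5,0.25],[19,-139.8,15,3.5,0.25],[19,-139.8,40,3.5,0.25],[19,-139.8,70,3.5,0.25],[19,-139.8,90,3.5,0.25],[19,-139.8,100,3.5,0.25],[19,-139.8,106,3.5,0.25],[19,-139.8,106,3.5,0.25],[19,-139.8,106,3.5,0.25],[19,-139.8,106,3.5,0.25]])

```text
t: 10.07
eef_pos: [0.5072, 0.1598, 0.054]
tool_rot: [-0.0, 0.999, -0.034, 0.001]
contact_force: [0.3, 0.7, -0.0]
gripper_width: 0.749
```

```bash
python3 -c "
from h import *
c=snap('wrist','w6')
topc(c,.505,.160,.022,.1,zmin=.06)
"
```

```text
t 10.07 pos [0.5072 0.1598 0.054 ] toolx ang -3.89 z [ 2.e-03  5.e-04 -1.e+00] q [ 0.01  0.54 -0.54  2.01  0.42  0.7  -0.87] F [ 0.3  0.7 -0. ] w 0.749
cam [0.5106 0.2326 0.1969]
ztop 0.0783 circ [505.2 161. ] 17.2 rect ((505.3912353515625, 161.01593017578125), (34.47224426269531, 32.03717041015625), 84.0871810913086)
```

View pics/w6.png

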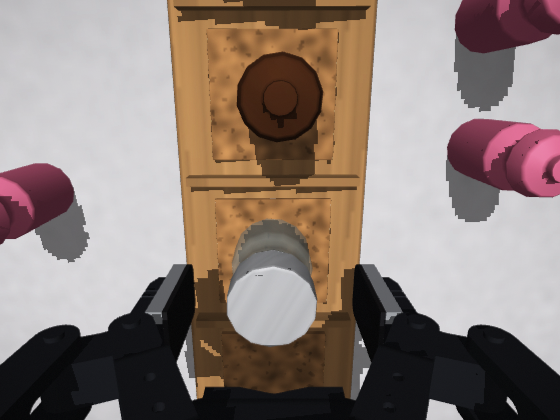

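>>> step_arm(targets=[[-1,0,0,0,1],[-1,0,0,0,1],[-1,0,0,0,1],[-1,0,0,0,1],[-1,0,0,0,1],[-1,0,0,0,1],[-1,0,0,0,1],[-1,0,-10,0,1],[-1,0,-30,0,1],[-1,0,-60,0,1],[-1,0,-90,0,1],[-1,0,-110,0,1],[-1,0,-110,0,1],[-1,0,-110,0,1]])

```text
t: 11.28
eef_pos: [0.5058, 0.1599, 0.1641]
tool_rot: [-0.0, 0.999, -0.034, 0.001]
contact_force: [0.1, 0.2, -0.1]
gripper_width: 0.383
```

```bash
python3 -c "
from h import *
c=snap('wrist','w7')
topc(c,.505,.160,.024,.2,zmin=.17)
topc(c,.513,.2325,.02,.1,zmin=.07,dz=.003)
topc(c,.513,.2325,.02,.1,zmin=.07,dz=.012)
"
```

```text
t 11.28 pos [0.5058 0.1599 0.1641] toolx ang -3.87 z [ 2.5e-03  4.0e-04 -1.0e+00] q [ 0.09  0.39 -0.63  1.93  0.28  0.91 -0.75] F [ 0.1  0.2 -0.1] w 0.383
cam [0.5091 0.2327 0.3069]
ztop 0.1984 circ [486.2 162.3] 12.5 rect ((485.30621337890625, 162.36033630371094), (24.914569854736328, 7.372644901275635), 86.71803283691406)
ztop 0.0868 circ [512.5 232.4] 5.3 rect ((512.9721069335938, 232.20130920410156), (9.708703994750977, 9.019350051879883), 86.00968933105469)
ztop 0.0868 circ [512.8 232.1] 13.0 rect ((512.7042236328125, 232.03355407714844), (25.38913345336914, 24.84406852722168), 87.26839447021484)
```

View pics/w7.png

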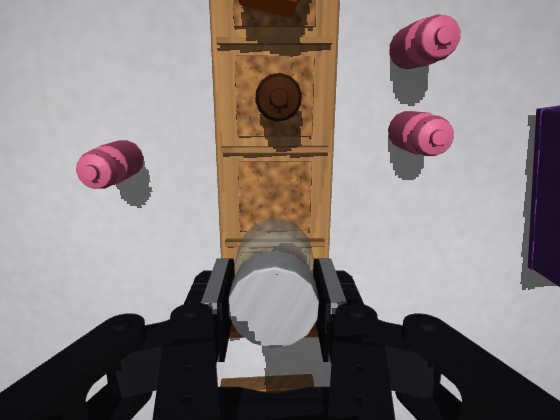

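>>> step_arm(targets=[[0,15,0,0,1],[0,40,0,-1,1],[0,70,0,-1,1],[0,100,0,-2,1],[0,130,0,-2,1],[0,160,0,-3.5,1],[0.8,190,0,-3.5,1],[0.8,220,0,-3.5,1],[0.8,250,0,-3.5,1],[0.8,275,0,-3.5,1],[0.8,293,0,-3.5,1],[0.8,302,0,-3.5,1],[0.8,307.6,0,-3.5,1],[0.8,307.6,10,-3.5,1],[0.8,307.6,35,-3.5,1],[0.8,307.6,60,-3.5,1],[0.8,307.6,80,-3.5,1],[0.8,307.6,90,-3.5,1],[0.8,307.6,90,-3.5,1],[0.8,307.6,90,-3.5,1]])

```text
t: 13.0
eef_pos: [0.4854, -0.1459, 0.0725]
tool_rot: [-0.0, 1.0, -0.002, -0.0]
contact_force: [-0.2, 0.8, -0.1]
gripper_width: 0.376
```

```bash
python3 -c "
from h import *
c=snap('wrist','w8')
P=cloud(c);Z=P[...,2];hsv=cv2.cvtColor(c['frame'],cv2.COLOR_RGB2HSV)
m=((Z>.088)&(hsv[...,2]>100)&(hsv[...,1]<60)&(abs(P[...,0]-.485)<.019)&(Z<.11)).astype(np.uint8)
k=max(cv2.findContours(m,cv2.RETR_EXTERNAL,cv2.CHAIN_APPROX_NONE)[0],key=len);X=(ray(c,k[:,0],np.median(Z[m>0]))[:,:2]*1000).astype(np.float32)
print(np.median(Z[m>0]),cv2.minEnclosingCircle(X),cv2.minAreaRect(X))
"
```

```text
t 13.0 pos [ 0.4854 -0.1459  0.0725] toolx ang -0.26 z [-9.e-04  9.e-04 -1.e+00] q [ 0.57  0.47 -0.49  2.06  0.33  0.69 -0.14] F [-0.2  0.8 -0.1] w 0.376
cam [ 0.4845 -0.073   0.2154]
0.09634409809873792 ((484.1729431152344, -143.4609375), 18.149728775024414) ((484.35455322265625, -145.12057495117188), (31.063007354736328, 32.83408737182617), 41.90729522705078)
```

View pics/w8.png

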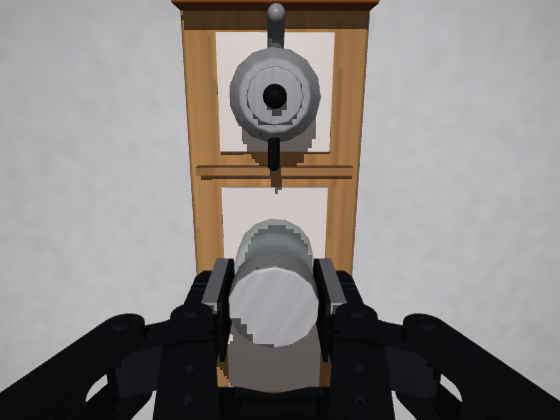

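>>> step_arm(targets=[[0,0,8,0,1],[0,0,14,0,1],[0,0,17,0,1],[0,0,18,0,1],[0,0,18.5,0,1],[0,0,18.5,0,1],[0,0,18.5,0,1]])

```text
t: 13.63
eef_pos: [0.4855, -0.1473, 0.0545]
tool_rot: [0.0, 1.0, -0.003, 0.0]
contact_force: [0.5, -0.1, -0.9]
gripper_width: 0.38
```

>>> step_arm(targets=[[0,0,0.7,0,1],[0,0,1,0,1],[0,0,1,0,0.7],[0,0,1,0,0.5],[0,0,1,0,0.3],[0,0,1,0,0.25],[0,0,1,0,0.25],[0,0,-15,0,0.25],[0,0,-40,0,0.25],[0,0,-75,0,0.25],[0,0,-105,0,0.25],[5,-40,-110,1,0.25],[10,-80,-110,1,0.25],[15,-110,-110,2,0.25],[15,-120,-110,2,0.25],[15,-120,-110,2,0.25]])

```text
t: 14.97
eef_pos: [0.5013, -0.0238, 0.1646]
tool_rot: [-0.001, 1.0, -0.018, 0.0]
contact_force: [-0.1, -0.8, -0.1]
gripper_width: 0.75
```

```bash
python3 -c "
from h import *
c=snap('wrist','w9')
topc(c,.485,-.0715,.016,.1,zmin=.03)
topc(c,.485,-.147,.022,.1,zmin=.06)
"
```

```text
t 14.97 pos [ 0.5013 -0.0238  0.1646] toolx ang -2.03 z [ 7.0e-04  1.1e-03 -1.0e+00] q [ 0.42  0.33 -0.59  2.    0.24  0.88 -0.33] F [-0.1 -0.8 -0.1] w 0.75
cam [0.5024 0.0491 0.3076]
ztop 0.0723 circ [485.1 -71.3] 4.8 rect ((485.0617980957031, -71.27306365966797), (9.197249412536621, 8.314499855041504), 87.38468933105469)
ztop 0.0782 circ [ 485.4 -145.1] 17.8 rect ((486.1384582519531, -143.85076904296875), (32.28612518310547, 32.90741729736328), 73.4682846069336)
```

View pics/w9.png

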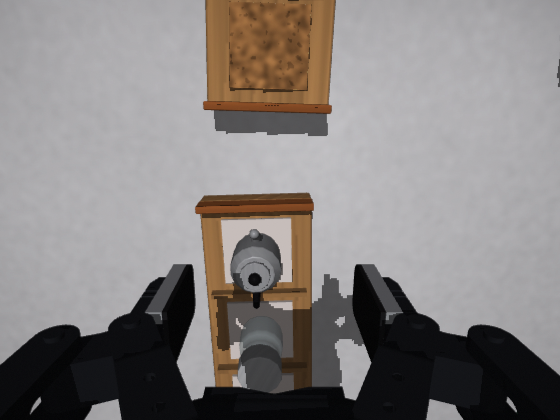

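>>> step_arm(targets=[[1,-20,0,1,0.25],[1,-55,0,1.7,0.25],[2,-90,0,1.7,0.25],[3,-125,0,1.7,0.25],[3.6,-160,0,1.7,0.25],[3.6,-195,0,1.7,0.25],[3.6,-225,0,1.7,0.25],[3.6,-245,0,1.7,0.25],[3.6,-255,0,1.7,0.25],[3.6,-259.5,0,1.7,0.25],[3.6,-259.5,15,1.7,0.25],[3.6,-259.5,40,1.7,0.25],[3.6,-259.5,70,1.7,0.25],[3.6,-259.5,95,1.7,0.25],[3.6,-259.5,108,1.7,0.25],[3.6,-259.5,113,1.7,0.25],[3.6,-259.5,113,1.7,0.25],[3.6,-259.5,113,1.7,0.25],[3.6,-259.5,113,1.7,0.25]])

```text
t: 16.6
eef_pos: [0.5166, 0.2321, 0.0528]
tool_rot: [-0.0, 0.999, -0.036, 0.001]
contact_force: [-0.2, 0.7, 0.6]
gripper_width: 0.751
```

```bash
python3 -c "
from h import *
c=snap('wrist','w10')
topc(c,.513,.2325,.02,.1,zmin=.07,dz=.003)
topc(c,.513,.2325,.02,.1,zmin=.07,dz=.012)
topc(c,.514,.306,.032,.08,zmin=.06,dz=.005)
"
```

```text
t 16.6 pos [0.5166 0.2321 0.0528] toolx ang -4.09 z [ 2.4e-03  9.0e-04 -1.0e+00] q [-0.11  0.59 -0.55  1.93  0.45  0.74 -0.99] F [-0.2  0.7  0.6] w 0.751
cam [0.5201 0.3048 0.1957]
ztop 0.0867 circ [512.6 233.1] 5.6 rect ((512.791015625, 233.021240234375), (10.715653419494629, 9.386369705200195), 85.77001953125)
ztop 0.0867 circ [512.9 235. ] 13.8 rect ((513.0466918945312, 234.88949584960938), (27.42208480834961, 24.53144073486328), 84.0618896484375)
ztop 0.0715 circ [514.  306.3] 25.5 rect ((514.0048217773438, 306.3014831542969), (37.417842864990234, 37.41985321044922), 73.30445861816406)
```

View pics/w10.png

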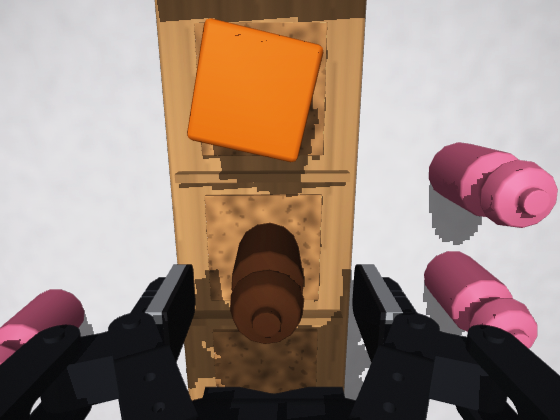

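>>> step_arm(targets=[[-2.8,0,2.5,0,0.25],[-2.8,0,2.5,0,0.25],[-2.8,0,2.5,0,1],[-2.8,0,2.5,0,1],[-2.8,0,2.5,0,1],[-2.8,0,2.5,0,1],[-2.8,0,2.5,0,1],[-2.8,0,2.5,0,1],[-2.8,0,2.5,0,1],[-2.8,0,2.5,0,1],[-2.8,0,-8,0,1],[-2.8,0,-30,0,1],[-2.8,0,-60,0,1],[-2.8,0,-90,0,1],[-2.8,0,-110,0,1],[-2.8,0,-110,0,1],[-2.8,0,-110,0,1]])

```text
t: 18.07
eef_pos: [0.5131, 0.2322, 0.1626]
tool_rot: [-0.0, 0.999, -0.036, 0.001]
contact_force: [-1.2, -0.8, -0.6]
gripper_width: 0.334
```

```bash
python3 -c "
from h import *
c=snap('wrist','w11')
topc(c,.513,.2325,.02,.22,zmin=.18,dz=.003)
"
```

```text
t 18.07 pos [0.5131 0.2322 0.1626] toolx ang -4.07 z [ 2.3e-03  7.0e-04 -1.0e+00] q [-0.04  0.44 -0.63  1.86  0.32  0.94 -0.89] F [-1.2 -0.8 -0.6] w 0.334
cam [0.5166 0.305  0.3056]
ztop 0.2183 circ [530.1 243. ] 3.4 rect ((530.228271484375, 243.26974487304688), (4.01388692855835, 6.2137041091918945), 82.75212097167969)
```

View pics/w11.png

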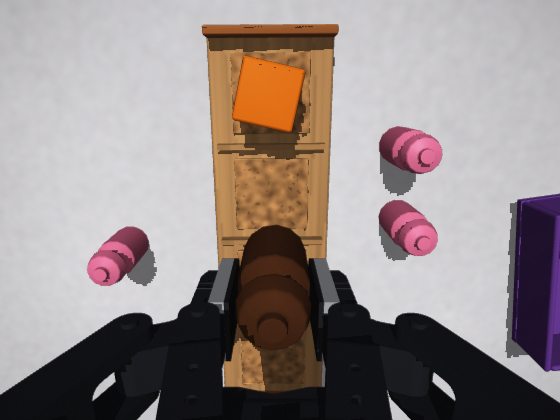

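>>> step_arm(targets=[[0,12,0,0,1],[0,35,0,0,1],[1,65,0,-1,1],[1,100,0,-1,1],[2,135,0,-2,1],[2,170,0,-2,1],[3,205,0,-3,1],[3,240,0,-3,1],[4,275,0,-3.7,1],[4.4,310,0,-3.7,1],[4.4,345,0,-3.7,1],[4.4,375,0,-3.7,1],[4.4,405,0,-3.7,1],[4.4,430,0,-3.7,1],[4.4,445,0,-3.7,1],[4.4,452,0,-3.7,1],[4.4,455,0,-3.7,1],[4.4,455,0,-3.7,1],[4.4,455,0,-3.7,1]])

```text
t: 19.7
eef_pos: [0.4846, -0.2208, 0.1609]
tool_rot: [-0.0, 1.0, -0.002, -0.0]
contact_force: [0.7, 0.3, -0.2]
gripper_width: 0.333
```

>>> step_arm(targets=[[0,0,15,0,1],[0,0,45,0,1],[0,0,75,0,1],[0,0,95,0,1],[0,0,105,0,1],[0,0,109,0,1],[0,0,110,0,1],[0,0,110,0,1],[0,0,110,0,1]])

```text
t: 20.45
eef_pos: [0.4858, -0.2222, 0.0526]
tool_rot: [0.0, 1.0, -0.003, 0.001]
contact_force: [0.4, 0.8, 0.1]
gripper_width: 0.33
```

```bash
python3 -c "
from h import *
c=snap('wrist','w12')
"
```

```text
t 20.45 pos [ 0.4858 -0.2222  0.0526] toolx ang -0.34 z [ 2.1e-03 -8.0e-04 -1.0e+00] q [ 0.67  0.53 -0.45  2.01  0.36  0.68 -0.02] F [0.4 0.8 0.1] w 0.33
cam [ 0.4846 -0.149   0.1954]
```

View pics/w12.png

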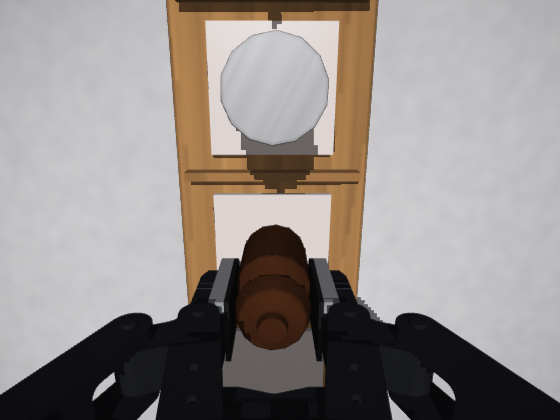

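>>> step_arm(targets=[[0,0,1.2,0,1],[0,0,2,0,1],[0,0,2.6,0,1],[0,0,2.6,0,1],[0,0,2.6,0,0.7],[0,0,2.6,0,0.5],[0,0,2.6,0,0.3],[0,0,2.6,0,0.25],[0,0,2.6,0,0.25],[0,0,-15,0,0.25],[0,0,-40,0,0.25],[0,0,-75,0,0.25],[0,0,-105,0,0.25],[5,-30,-130,0,0.25],[10,-60,-150,1,0.25],[15,-95,-150,2,0.25],[15,-105,-150,2,0.25],[15,-110,-150,2,0.25],[15,-110,-150,2,0.25],[15,-110,-150,2,0.25]])

```text
t: 22.17
eef_pos: [0.4999, -0.1135, 0.2007]
tool_rot: [0.0, 1.0, -0.021, -0.001]
contact_force: [0.5, 0.2, 0.3]
gripper_width: 0.751
```

```bash
python3 -c "
from h import *
c=snap('wrist','w13')
topc(c,.485,-.0715,.016,.1,zmin=.03)
topc(c,.485,-.1467,.022,.1,zmin=.06)
topc(c,.485,-.221,.02,.1,zmin=.07,dz=.003)
"
```

```text
t 22.17 pos [ 0.4999 -0.1135  0.2007] toolx ang -2.41 z [-1.3e-03 -4.0e-04 -1.0e+00] q [ 0.6   0.3  -0.59  1.94  0.2   0.96 -0.13] F [0.5 0.2 0.3] w 0.751
cam [ 0.5018 -0.0404  0.3435]
ztop 0.0725 circ [485.3 -72.1] 4.4 rect ((485.3582763671875, -72.21829223632812), (7.815072059631348, 7.93167781829834), 87.57587432861328)
ztop 0.0784 circ [ 485.2 -146.1] 17.1 rect ((485.60400390625, -146.2750244140625), (33.195621490478516, 32.806419372558594), 50.45780944824219)
ztop 0.0867 circ [ 484.6 -220.6] 5.8 rect ((484.62579345703125, -220.5908966064453), (11.029629707336426, 8.744879722595215), 86.81649780273438)
```

View pics/w13.png

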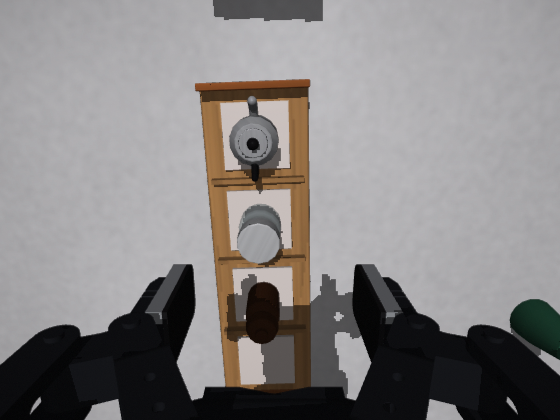

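>>> step_arm(targets=[[0,-20,0,2,0.25],[0,-55,0,5,0.25],[0,-90,0,8,0.25],[-1,-125,0,11,0.25],[-1,-160,0,14.3,0.25],[-2,-195,0,14.3,0.25],[-2,-230,0,14.3,0.25],[-2.5,-265,0,14.3,0.25],[-2.5,-300,0,14.3,0.25],[-2.5,-335,0,14.3,0.25],[-2.5,-365,0,14.3,0.25],[-2.5,-390,0,14.3,0.25],[-2.5,-408,20,14.3,0.25],[-2.5,-417,50,14.3,0.25],[-2.5,-420,70,14.3,0.25],[-2.5,-420,80,14.3,0.25],[-2.5,-420,80,14.3,0.25],[-2.5,-420,80,14.3,0.25],[-2.5,-420,80,14.3,0.25]])

```text
t: 23.8
eef_pos: [0.5165, 0.3069, 0.1225]
tool_rot: [-0.0, 0.989, -0.146, 0.001]
contact_force: [0.4, 0.3, 0.5]
gripper_width: 0.749
```

```bash
python3 -c "
from h import *
c=snap('wrist','w14')
topc(c,.514,.306,.032,.08,zmin=.06,dz=.005)
"
```

```text
t 23.8 pos [0.5165 0.3069 0.1225] toolx ang -16.76 z [ 1.6e-03  5.0e-04 -1.0e+00] q [-0.18  0.55 -0.61  1.8   0.39  0.91 -1.26] F [0.4 0.3 0.5] w 0.749
cam [0.536  0.3769 0.2654]
ztop 0.0714 circ [514.3 307.1] 25.6 rect ((514.3038330078125, 307.34765625), (38.21417236328125, 37.659576416015625), 73.19326782226562)
```

View pics/w14.png

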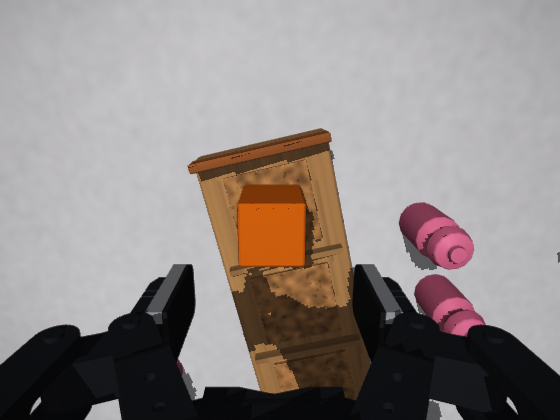

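>>> step_arm(targets=[[-1.2,0,15,0,0.25],[-1.2,0,35,0,0.25],[-1.2,0,55,0,0.25],[-1.2,0,65,0,0.25],[-1.2,0,69,0,0.25],[-1.2,0,69,0,0.25],[-1.2,0,69,0,0.25],[-1.2,0,69,0,0.25]])

```text
t: 24.52
eef_pos: [0.5149, 0.3085, 0.0537]
tool_rot: [-0.001, 0.989, -0.145, 0.001]
contact_force: [-0.0, -0.1, 0.2]
gripper_width: 0.751
```

>>> step_arm(targets=[[0,0,0,0,1],[0,0,0,0,1],[0,0,0,0,1],[0,0,0,0,1],[0,0,0,0,1],[0,0,0,0,1],[0,0,0,0,1],[0,0,0,0,1]])

```text
t: 25.18
eef_pos: [0.5147, 0.3082, 0.0531]
tool_rot: [-0.0, 0.989, -0.145, 0.001]
contact_force: [-0.9, -0.4, 6.6]
gripper_width: 0.437
```

>>> step_arm(targets=[[0,0,-10,0,1],[0,0,-30,0,1],[0,0,-60,0,1],[0,0,-90,0,1],[0,0,-110,0,1],[0,0,-110,0,1],[0,0,-110,0,1],[0,0,-110,0,1]])

```text
t: 25.85
eef_pos: [0.5136, 0.3072, 0.1617]
tool_rot: [0.001, 0.989, -0.145, -0.0]
contact_force: [1.2, 0.1, -1.1]
gripper_width: 0.443
```

```bash
python3 -c "
from h import *
c=snap('wrist','w15')
P=cloud(c);Z=P[...,2];hsv=cv2.cvtColor(c['frame'],cv2.COLOR_RGB2HSV)
m=((Z>.165)&(hsv[...,0]<16)&(hsv[...,1]>200)&(hsv[...,2]>100)&(Z<.2)).astype(np.uint8)
k=max(cv2.findContours(m,cv2.RETR_EXTERNAL,cv2.CHAIN_APPROX_NONE)[0],key=len);X=(ray(c,k[:,0],np.median(Z[m>0]))[:,:2]*1000).astype(np.float32)
print(np.median(Z[m>0]),cv2.minAreaRect(X))
"
```

```text
t 25.85 pos [0.5136 0.3072 0.1617] toolx ang -16.67 z [-9.e-04 -1.e-03 -1.e+00] q [-0.16  0.5  -0.64  1.77  0.35  0.98 -1.23] F [ 1.2  0.1 -1.1] w 0.443
cam [0.5333 0.3774 0.3045]
0.17857740383668155 ((513.0029907226562, 309.4280700683594), (42.281219482421875, 36.960567474365234), 73.4305419921875)
```

View pics/w15.png

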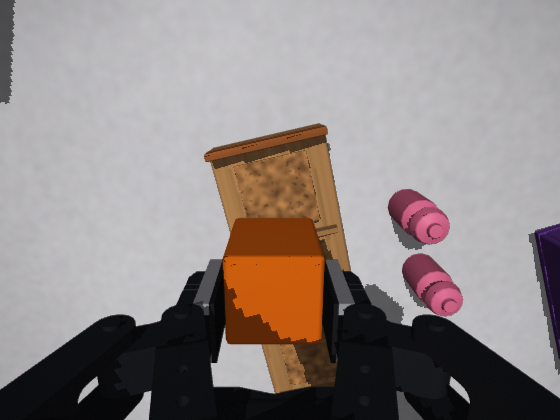

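>>> step_arm(targets=[[3,12,0,0,1],[8.6,35,0,-1,1],[16,65,0,-2,1],[24.7,100,0,-3,1],[33.3,135,0,-4,1],[42,170,0,-5,1],[50.6,205,0,-6,1],[59.2,240,0,-7,1],[67.9,275,0,-8,1],[76.5,310,0,-9,1],[85.1,345,0,-10,1],[93.8,380,0,-11,1],[102.4,415,0,-12,1],[111,450,0,-13,1],[119.7,485,0,-14,1],[128.3,520,0,-15,1],[136,551,0,-16.3,1],[141,571,0,-16.3,1],[143.5,581,0,-16.3,1],[144.5,585.5,0,-16.3,1]])

```text
t: 27.57
eef_pos: [0.4831, -0.2964, 0.1612]
tool_rot: [-0.0, 1.0, -0.005, -0.001]
contact_force: [0.6, -0.3, -1.0]
gripper_width: 0.439
```

>>> step_arm(targets=[[0,0,0,0,1],[0,0,0,0,1],[0,0,15,0,1],[0,0,45,0,1],[0,0,70,0,1],[0,0,84,0,1],[0,0,88,0,1],[0,0,88,0,1],[0,0,88,0,1],[0,0,88,0,1]])

```text
t: 28.4
eef_pos: [0.4859, -0.2942, 0.0757]
tool_rot: [0.0, 1.0, -0.003, 0.001]
contact_force: [-0.9, 0.1, -0.6]
gripper_width: 0.436
```

```bash
python3 -c "
from h import *
c=snap('wrist','w16')
"
```

```text
t 28.4 pos [ 0.4859 -0.2942  0.0757] toolx ang -0.31 z [ 2.1e-03 -9.0e-04 -1.0e+00] q [ 0.83  0.55 -0.51  1.91  0.37  0.77  0.11] F [-0.9  0.1 -0.6] w 0.436
cam [ 0.4846 -0.221   0.2185]
```

View pics/w16.png

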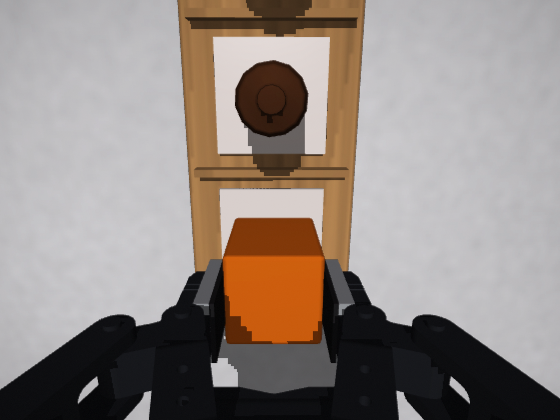

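>>> step_arm(targets=[[-0.7,0,10,0,1],[-0.7,0,17,0,1],[-0.7,0,20,0,1],[-0.7,0,21.5,0,1],[-0.7,0,21.5,0,1],[-0.7,0,21.5,0,1]])

```text
t: 28.95
eef_pos: [0.4832, -0.2944, 0.0531]
tool_rot: [0.0, 1.0, -0.003, -0.001]
contact_force: [-4.9, 1.6, 9.0]
gripper_width: 0.439
```

>>> step_arm(targets=[[0.7,0,-1,0,1],[0.7,0,-1,0,1],[0.7,0,-1,0,1],[0.7,0,-1,0,1]])

```text
t: 29.28
eef_pos: [0.4846, -0.2945, 0.0535]
tool_rot: [-0.0, 1.0, -0.003, -0.0]
contact_force: [0.8, -0.1, -1.0]
gripper_width: 0.438
```

>>> step_arm(targets=[[0,0,0.5,0,0.7],[0,0,0.5,0,0.5],[0,0,0.5,0,0.3],[0,0,0.5,0,0.25],[0,0,0.5,0,0.25],[0,0,0.5,0,0.25],[0,0,-15,0,0.25],[0,0,-40,0,0.25],[0,0,-75,0,0.25],[0,0,-105,0,0.25],[0,0,-140,0,0.25],[0,0,-180,0,0.25],[0,-30,-210,0,0.25],[0,-65,-250,0,0.25],[0,-100,-270,0,0.25],[0,-110,-277,0,0.25],[0,-110,-277,0,0.25],[0,-110,-277,0,0.25],[0,-110,-277,0,0.25]])

```text
t: 30.87
eef_pos: [0.4846, -0.1857, 0.3297]
tool_rot: [0.0, 1.0, -0.004, -0.001]
contact_force: [0.7, -0.3, -0.6]
gripper_width: 0.751
```

```bash
python3 -c "
from h import *
c=snap('wrist','w17')
topc(c,.485,-.0715,.016,.1,zmin=.03)
topc(c,.485,-.1467,.022,.1,zmin=.06)
topc(c,.485,-.221,.02,.1,zmin=.07,dz=.003)
topc(c,.484,-.296,.032,.08,zmin=.06,dz=.005)
c=snap('scene','s17')
"
```

```text
t 30.87 pos [ 0.4846 -0.1857  0.3297] toolx ang -0.43 z [-1.8e-03 -2.0e-04 -1.0e+00] q [ 0.82  0.19 -0.66  1.76  0.13  1.23  0.12] F [ 0.7 -0.3 -0.6] w 0.751
cam [ 0.4841 -0.1125  0.4725]
ztop 0.0726 circ [485.3 -72.8] 4.3 rect ((485.6502685546875, -72.95814514160156), (8.286149024963379, 7.92624044418335), 89.55484008789062)
ztop 0.0788 circ [ 485.6 -147. ] 16.5 rect ((485.41241455078125, -146.85626220703125), (32.5968132019043, 31.907381057739258), 44.58485794067383)
ztop 0.0867 circ [ 484.3 -221.2] 5.3 rect ((484.6480407714844, -221.16925048828125), (9.971020698547363, 8.546117782592773), 89.57270812988281)
ztop 0.0718 circ [ 483.6 -294.8] 25.8 rect ((484.0456848144531, -294.0423583984375), (37.91195297241211, 37.26253890991211), 89.578857421875)
t 30.92 pos [ 0.4845 -0.186   0.3294] toolx ang -0.47 z [-2.4e-03  3.0e-04 -1.0e+00] q [ 0.82  0.19 -0.66  1.76  0.13  1.23  0.12] F [ 0.1  0.1 -0.1] w 0.751
cam [0.9394 0.404  0.744 ]
```

View pics/w17.png

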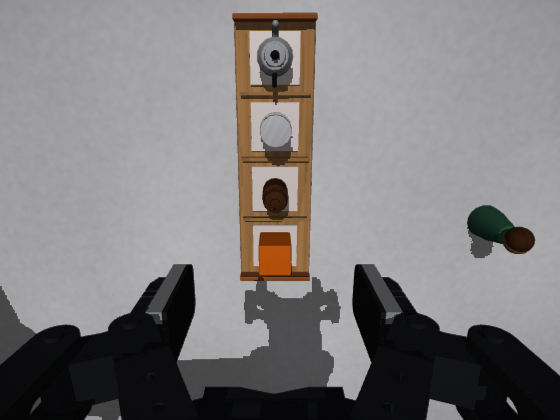

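View pics/s17.png

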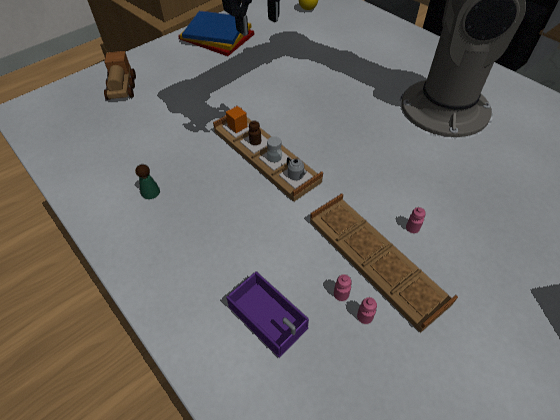

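The wrist view shows kettle (275,55), jar (276,130), mill (275,194) and block (275,254), each upright and within 2 mm of its tile's centre. In the scene view the doll and tub are where they were, and the gripper is clear. Handing in.

```bash
python3 -c "
from station import bot
print(bot.hand_in())"
```

```text
the job is handed in; nothing more can be done
None
```

I moved all four things to the white tiles in reverse order and handed the job in after about 31 s of robot time. From the robot's left, the new row is kettle, jar, mill, block; the old one was block, mill, jar, kettle.

- **Placement:** in the last wrist view the kettle was about 1.4 mm off its tile centre, and the jar and mill were within 1 mm. The block was 1 to 2 mm off along the row, because two ways of fitting its outline gave slightly different centres. The heights of the tops match all four standing upright.
- **Surroundings:** the bath tub, the doll and the pink mills looked unmoved in the scene picture. The gripper was 0.33 m up and touching nothing.
- **Forces:** the highest reading I saw was about 10 N, when the block was set down. That is the force at the end of each move, not a continuous record.
- **Checks that disagreed:** a top-camera check of the kettle gave a bad reading because the arm was in the way. An early wrist check of the jar was cut off by the gripper. Later wrist views, clear of the gripper, put both within about 1.5 mm of their tile centres.

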